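Hang the paddle boards on one hook, largest first

ROBOT

A 7-joint arm with a two-finger parallel gripper is mounted at the origin on a cart in front of the work surface, level with it; the furniture and walls round the work are solid. World frame = base frame: x ahead of the robot, y to its left, z up, the work surface at z = 0. Lengths are in m, angles in degrees, forces in N, time in s.
With the tool pointing down it reaches from about 0.4 to 0.875 m from the base axis. Payload 4.4 kg.
Tool frame: the origin (TCP) lies midway between the tips of the shut fingers; the grasp point (between the pads) lies 19 mm behind it; z points along the fingers, y is the line along which they close (so a half turn about z gives the same grasp; the last joint's range is limited). The gripper opens to 85 mm and grips with 20 to 120 N. Pads are 22 mm wide; open, the fingers measure 114 mm over their backs; the gripper's body (76 mm by 85 mm) begins 54 mm behind the grasp point. The pads swing forward as they close: fully open they stand 13 mm farther back than shut.
Start: joints at [-73.556, 36.005, 2.206, 86.941, -1.547, 57.084, -1.146], TCP at [0.225, 0.61, 0.231] pointing down, gripper open.
Joint ranges: [-175.42, 175.42], [-21.48, 121.26], [-71.46, 75.88], [10.55, 141.38], [-63.04, 243.04], [13.31, 113.54], [-168.57, 168.57]. Speed limits (degrees/s): [147.25, 147.25, 180, 180, 180, 180, 180].

INTERFACE

Orientations are given as a 3x3 rotation matrix whose columns are the frame's x, y, z axes.
In Python, from station import robot gives the robot as it stands.
- The arm moves only by the shell command python3 -m jog 'ROWS' [FORCE]. ROWS is JSON, a list of rows, each a list of 7 numbers: the shift along the tool's x, y, z in cm, then the turn, a rotation vector about the tool's x, y, z in degrees, then the closure, from 0 (fully open) to 1 (shut). In form: [[tx, ty, tz, wx, wy, wz, fingers], ...]. A call has 1 to 8 rows; each row is the pose to reach, as a shift and turn from the pose commanded when the call began, along the tool's axes at that moment; what a row does not reach only later rows make up. A row lasts 1/10 s, in which the tool goes at most 50 mm and 8.59 degrees, less where a joint would pass 70% of its speed; a pose out of reach is approached as far as the arm can. A call with a gripper value outside its range is refused whole. The fingers move at their own pace and stop on an object; FORCE is the grip in N (left out, the last holds). Time passes only in rows, so rows that repeat a pose let the fingers close. It gives the time, the measured TCP pose, the force, the opening and the grip force at its end, in the units of the state.
- robot.get_obs(): the state, without advancing time (a new reading comes with each control period).
- robot.capture(name): name is "side" or "top" or "wrist"; returns a dict with "pixels" (384x512x3 uint8, red, green, blue), "fx", "fy", "cx", "cy" (pixels), "dist" ([k1, k2, p1, p2, k3] as OpenCV has them; the pictures are not rectified), "rvec" (rotation vector, rad) and "tvec" (3), from world to camera coordinates, as OpenCV has them. Camera axes: x right, y down, z forward; pixel columns grow to the right and rows downward; lengths in m; the calibration is good to about 2 mm. A picture is of the moment at which its call begins. There is no depth.
- robot.hand_in(): hands the job in; it is judged then, once.
The state is a dict: "time_s": time; "joint_positions": joint angles; "joint_velocities": joint speeds; "effort": joint torques, N m; "ee_pos": TCP position; "orientation": TCP orientation; "ft_force": force on the tool from outside, world axes, zero at the start; "wrist_torque": the same for the moment, N m; "opening": finger opening in m; "finger_force": force on a finger pad.
Only numpy, scipy, OpenCV 4.12 (cv2) and the standard library are available. Lean on these libraries where they do the work, as an engineer would, in place of code of your own. Each camera call takes 0.05 s, during which the arm holds its last target. There are 200 camera calls.

TASK

Put the three washed wooden paddle boards away: take them out of the wire rack and hang them all by the eyes in their handles on the long hook of the stand, the largest first, then the medium one, then the smallest, letting go of each before you take the next. At the end all three must hang still on the hook one in front of another, the largest nearest the post and the smallest nearest the tip, and the other things on the worktop must be left standing where they are.

Things in the scene. Friction and masses are not known exactly. Their poses are not given: they have to be found in the camera images.
- stand: Fixed stand: dark wooden foot 190 x 100 x 16 mm, an upright steel post (radius 7 mm) and one long level steel hook at the post's top, 225 mm above the worktop; nothing on the worktop is above it (a wall cabinet begins about 0.6 m ahead of the robot, 460 mm up). Origin on the worktop under the middle of the hook, z up.
- hook_mid (a point): Middle of the hook: on the axis of its level round bar (radius 4.5 mm), 225 mm above the worktop. x runs along the bar from tip to post, z up. Post axis at x = +55 mm; upturned tip at x = -55 to -66 mm, its top 21 mm above the bar's axis. A hung board's eye centre is about 14 mm below the bar's axis.
- hook_post (a point): Where the hook bar meets the post: on the bar's axis at the post's axis, 55 mm from the middle of the hook.
- rack: Fixed wire rack 140 x 150 mm, origin on the worktop under its centre, z up. Three slots one behind another along x (at -42, 0, +42 mm), each 17 mm wide between two wire hoops 76 mm wide and 55 mm high, floor 8 mm up. Each slot holds one board upright, in any order.
- large_board: The large of three pale wooden paddle boards, 193 mm tall: blade 150 mm wide, 120 mm high, 12 mm thick; above it a neck and a flat square handle head, 56 x 56 x 12 mm, with a round eye. Origin: middle of its lower edge. x: thickness; y: width; z: up along the board. About 250 g, give or take 30 %.
- large_eye (a point): Centre of the round eye (37 mm hole along x) in the large board's handle head, 165 mm above the lower edge, 45 mm above the blade's shoulders, 28 mm below the head's top. Axes as the board's. The head can be pinched from above by its two sides, 56 mm apart along y, which leaves the eye free for the hook.
- medium_board: The medium of three pale wooden paddle boards, 171 mm tall: blade 120 mm wide, 98 mm high, 12 mm thick; above it a neck and a flat square handle head, 56 x 56 x 12 mm, with a round eye. Origin: middle of its lower edge. x: thickness; y: width; z: up along the board. About 180 g, give or take 30 %.
- medium_eye (a point): Centre of the round eye (37 mm hole along x) in the medium board's handle head, 143 mm above the lower edge, 45 mm above the blade's shoulders, 28 mm below the head's top. Axes as the board's. The head can be pinched from above by its two sides, 56 mm apart along y, which leaves the eye free for the hook.
- small_board: The small of three pale wooden paddle boards, 149 mm tall: blade 90 mm wide, 76 mm high, 12 mm thick; above it a neck and a flat square handle head, 56 x 56 x 12 mm, with a round eye. Origin: middle of its lower edge. x: thickness; y: width; z: up along the board. About 120 g, give or take 30 %.
- small_eye (a point): Centre of the round eye (37 mm hole along x) in the small board's handle head, 121 mm above the lower edge, 45 mm above the blade's shoulders, 28 mm below the head's top. Axes as the board's. The head can be pinched from above by its two sides, 56 mm apart along y, which leaves the eye free for the hook.
- salt_shaker: Bystander, leave alone: salt shaker, 44 mm across, 90 mm high, between the rack and the stand. Origin under its centre.
- mug: Bystander, leave alone: white mug, 110 mm with its handle, 86 mm high. Origin under its centre.
- lemon: Bystander, leave alone: lemon, 83 mm long. Origin under its centre.
- soup_tin: Bystander, leave alone: soup tin, 57 mm across, 72 mm high. Origin under its centre.
- pepper_mill: Bystander, leave alone: wooden pepper mill, 58 mm across, 170 mm high. Origin under its centre.
- garlic: Bystander, leave alone: garlic bulb, 60 mm, near the front edge of the worktop. Origin under its centre.
- tea_canister: Bystander, leave alone: white canister with a wooden lid, 92 mm across, 130 mm high. Origin under its centre.
There are look-alikes about, which are no part of the job. What is shaped like the stand but orange is not meant.

How it is judged:
By the outcome, as a careful person would: the job done as asked, in the order asked, and still so for the second after the job is handed in, with the robot touching nothing.
It also fails if it takes over 72 s, if anything falls off the work surface, if the arm or the gripper's body presses on something with over 40 N, if the wrist force passes 120 N, or if a joint passes its speed limit or range.

## Working session

There is one attempt and no reset: what is moved stays moved. The work goes in short steps, Python scripts to look and compute and a shell command to move; the robot and the scene stay as the last step left them, time stands still between calls to the robot, and variables do not carry over. Pictures are saved under pics/ and viewed, at most 10 in all, crops included, and the job is handed in when it is done.

```bash
mkdir -p pics
cat > h.py <<'E'
import numpy as np, cv2, json
from station import robot
def snap(n,f,crop=None,s=1):
    c=robot.capture(n); np.save('pics/'+f+'.npy',c,allow_pickle=True)
    im=c['pixels'][:,:,::-1]
    if crop: x0,y0,x1,y1=crop; im=im[y0:y1,x0:x1]
    cv2.imwrite('pics/'+f+'.png',cv2.resize(im,None,fx=s,fy=s,interpolation=cv2.INTER_CUBIC)); return c
def ld(f): return np.load('pics/'+f+'.npy',allow_pickle=True).item()
def K(c): return np.array([[c['fx'],0,c['cx']],[0,c['fy'],c['cy']],[0,0,1.]])
def ray(c,uv):
    R=cv2.Rodrigues(np.array(c['rvec'],float))[0]; t=np.array(c['tvec'],float).ravel()
    p=cv2.undistortPoints(np.array([[uv]],float),K(c),np.array(c['dist'],float)).ravel()
    return -R.T@t, R.T@np.array([p[0],p[1],1])
def atz(c,uv,z):
    o,d=ray(c,uv); return o+d*(z-o[2])/d[2]
def proj(c,P):
    return cv2.projectPoints(np.array(P,float).reshape(-1,1,3),np.array(c['rvec'],float),np.array(c['tvec'],float),K(c),np.array(c['dist'],float))[0].reshape(-1,2)
E
python3 - <<'E'
from h import *
a=snap('top','top0',s=1.5);b=snap('side','side0',s=1.5)
o=robot.get_obs();print(o['time_s'],o['ee_pos'],o['orientation'],o['opening'])
for c in(a,b):print(ray(c,(256,192)))
E
```

```text
0.1 [0.22435108 0.6094506  0.23047689] [[-9.38432791e-01  3.45461386e-01 -5.71738000e-04]
 [ 3.45461858e-01  9.38431350e-01 -1.64501572e-03]
 [-3.17525475e-05 -1.74125036e-03 -9.99998484e-01]] 0.08546986907610613
(array([-0.2510682 ,  0.45235377,  1.47209181]), array([ 0.47799497, -0.2242582 , -0.84943081]))
(array([-0.19545962, -1.15216917,  1.15997767]), array([ 0.42325295,  0.70351104, -0.571502  ]))
```

View pics/top0.png

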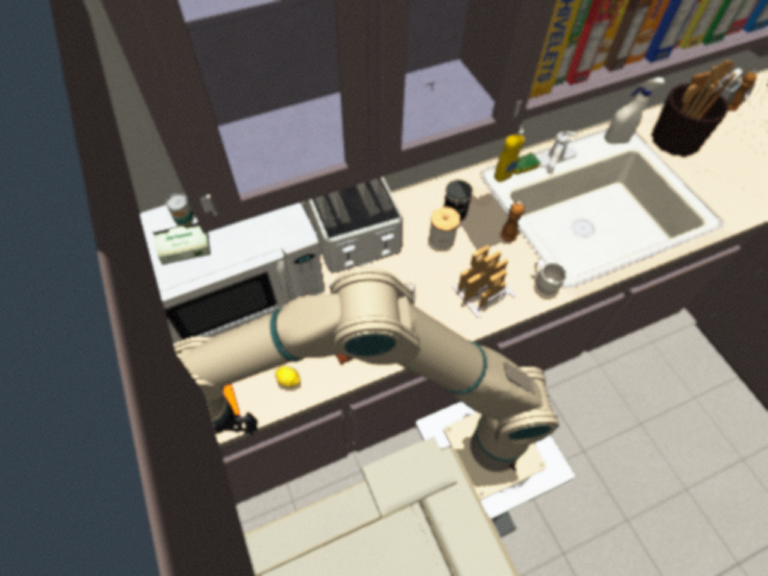

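View pics/side0.png

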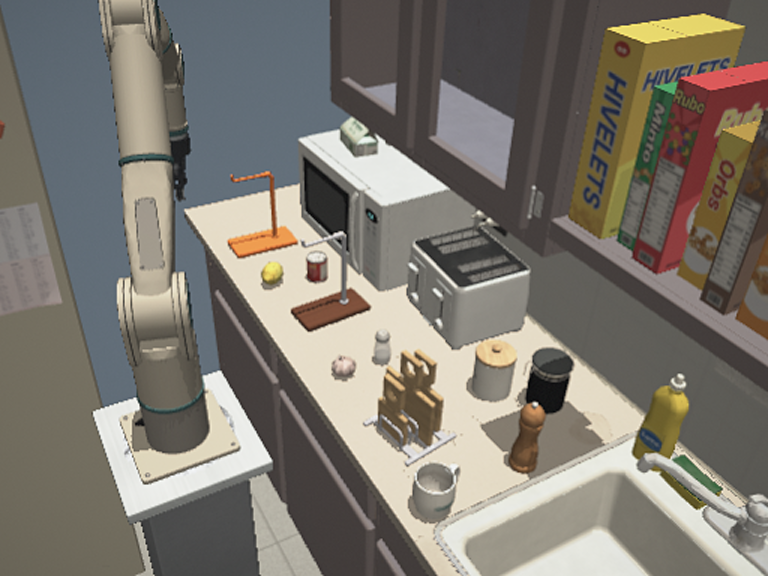

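The top view is partly covered by the arm (the rack is at about (485,280)). The side view shows the brown stand with its hook from (303,243) to (345,235), and the rack of boards around (410,410). I'll enlarge both.

Run:
```python
from h import *
im=ld('side0')['pixels'][:,:,::-1]
f=lambda a:cv2.resize(a,None,fx=5.5,fy=5.5,interpolation=cv2.INTER_CUBIC)
cv2.imwrite('pics/crop1.png',np.hstack([f(im[145:230,190:260]),f(im[225:310,238:310])]))
```

```text
(no output)
```

View pics/crop1.png

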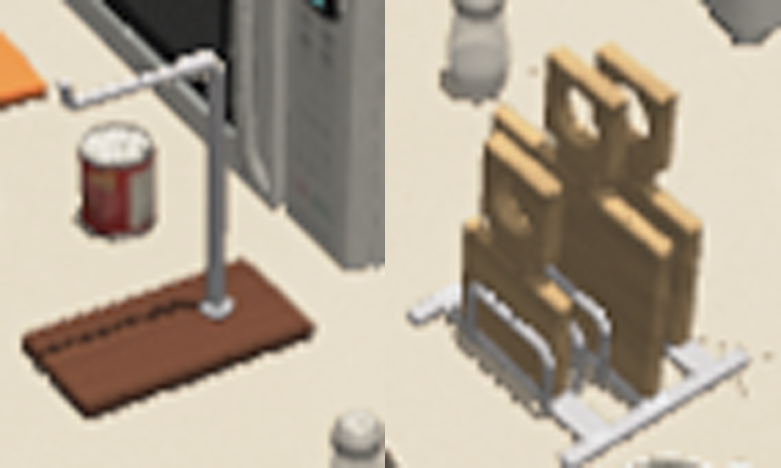

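The left crop shows the hook from its tip bend (72,103) to the post top (215,62), with the post foot at (217,305). The right crop shows the small board in front and two larger ones behind it, with head-top corners around (548,55)-(608,108) and (597,52)-(660,103).

Run:
```python
from h import *
c=ld('side0')
L=lambda u,v:(190+(u+.5)/5.5-.5,145+(v+.5)/5.5-.5)
R=lambda u,v:(238+(u-385+.5)/5.5-.5,225+(v+.5)/5.5-.5)
np.set_printoptions(precision=4,suppress=True)
pb=atz(c,L(217,305),.016);pt=atz(c,L(215,64),.225);tp=atz(c,L(72,103),.225)
print(pb,pt,tp,np.linalg.norm(pt-tp),np.degrees(np.arctan2(*(pt-tp)[1::-1])))
foot=[atz(c,L(*p),.016) for p in((24,340),(90,410),(313,328),(243,262))];print('foot',np.mean(foot,0),foot)
for nm,cs,zs in(('front',[(487,143),(543,195),(560,187),(503,133)],[.157]),('mid',[(548,55),(608,108),(628,97),(563,45)],[.179,.201]),('back',[(597,52),(660,103),(677,95),(612,43)],[.179,.201])):
  for z in zs:
    q=np.array([atz(c,R(*p),z) for p in cs]); w=q[1]+q[2]-q[0]-q[3]
    print(nm,z,q.mean(0),'w',np.linalg.norm(w)/2,'yaw of width',np.degrees(np.arctan2(w[1],w[0])))
```

```text
[0.5282 0.2564 0.016 ] [0.522  0.2476 0.225 ] [0.4149 0.2456 0.225 ] 0.1071828243535163 1.0798662428741308
foot [0.482 0.241 0.016] [array([0.3868, 0.2813, 0.016 ]), array([0.3944, 0.1867, 0.016 ]), array([0.5765, 0.1999, 0.016 ]), array([0.5702, 0.296 , 0.016 ])]
front 0.157 [ 0.401  -0.2142  0.157 ] w 0.05200180085014066 yaw of width -83.61386778434284
mid 0.179 [ 0.4567 -0.188   0.179 ] w 0.055486201620288084 yaw of width -82.27323228201574
mid 0.201 [ 0.4421 -0.2096  0.201 ] w 0.05424183441668517 yaw of width -82.27323228201574
back 0.179 [ 0.483  -0.1987  0.179 ] w 0.05508071896637685 yaw of width -81.5903178331807
back 0.201 [ 0.4678 -0.22    0.201 ] w 0.05384544536264961 yaw of width -81.59031783318073
```

```bash
cat >> h.py <<'E'
from scipy.spatial.transform import Rotation as Ro
np.set_printoptions(precision=4,suppress=True)
def to(p,ya):
    "tool shift (cm) and turn (deg) to TCP p, pointing down, tool y at world angle ya deg"
    o=robot.get_obs(); R=np.array(o['orientation']); a=np.radians(ya)
    y=np.array([np.cos(a),np.sin(a),0]); z=np.array([0,0,-1.]); T=np.c_[np.cross(y,z),y,z]
    print('t',o['time_s'],'shift',(R.T@(np.array(p)-o['ee_pos'])*100).round(2),'turn',Ro.from_matrix(R.T@T).as_rotvec(degrees=True).round(2))
E
python3 - <<'E'
from h import *
to([.40,.24,.40],94)
c=ld('side0')
for n,uv in(('tin',(317,282)),('shaker',(382,362)),('garlic',(343,375)),('lemon',(271,283)),('orange foot',(262,243))):print(n,atz(c,(uv[0]/1.5,uv[1]/1.5),0))
E
```

```text
t 0.1 shift [-29.25 -28.63 -16.9 ] turn [ -0.1   -0.02 -24.21]
tin [0.5117 0.3865 0.    ]
shaker [0.5042 0.0066 0.    ]
garlic [0.3992 0.0082 0.    ]
lemon [0.396  0.4402 0.    ]
orange foot [0.4538 0.6496 0.    ]
```

```bash
python3 -m jog '[[0,0,-5,0,0,0,0],[-2,-2,-10,0,0,-4,0],[-6,-6,-15,0,0,-10,0],[-10,-10,-16.9,0,0,-16,0],[-14,-14,-16.9,0,0,-24.2,0],[-18,-18,-16.9,0,0,-24.2,0],[-21.5,-21.5,-16.9,0,0,-24.2,0],[-25,-25,-16.9,0,0,-24.2,0]]'; python3 -c "
from h import *
to([.40,.24,.40],94)"
```

```text
time_s: 0.9
ee_pos: [0.3527, 0.3316, 0.3994]
orientation: [[-0.998, -0.07, 0.0], [-0.07, 0.998, 0.0], [-0.0, 0.0, -1.0]]
ft_force: [1.5, -1.8, 1.1]
opening: 0.0852
finger_force: 0.0
t 0.9 shift [-4.09 -9.46 -0.06] turn [ 0.01  0.01 -0.01]
```

```bash
python3 -m jog '[[-2,-4.5,0,0,0,0,0],[-4,-8,0,0,0,0,0],[-4,-8,0,0,0,0,0],[-4,-8,0,0,0,0,0]]'; python3 -c "
from h import *
to([.40,.24,.40],94); snap('wrist','w1',s=1.5)"
```

```text
time_s: 1.3
ee_pos: [0.3977, 0.256, 0.3991]
orientation: [[-0.998, -0.067, -0.001], [-0.067, 0.998, 0.0], [0.001, 0.0, -1.0]]
ft_force: [-0.3, 1.4, -0.3]
opening: 0.0855
finger_force: 0.0
t 1.3 shift [-0.12 -1.61 -0.09] turn [ 0.01 -0.04 -0.15]
```

View pics/w1.png

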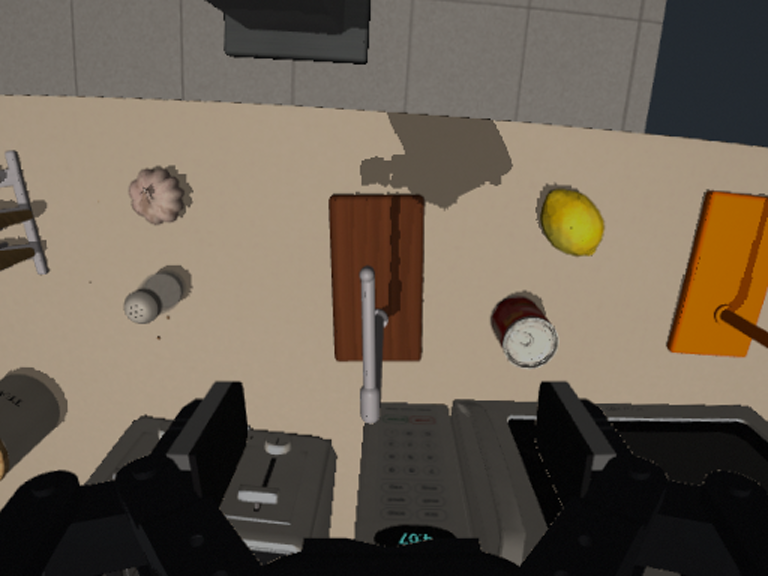

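The wrist view shows the brown stand from above. The hook bar runs from the upturned tip at (367,272) to the post cap at about (370,405), and the post foot is at (379,317).

Run:
```python
from h import *
c=ld('w1'); P=lambda u,v,z:atz(c,((u+.5)/1.5-.5,(v+.5)/1.5-.5),z)
print('post foot',P(379,317,.018),'tip',P(367,271,.244),'bar',P(367.5,295,.2295),P(371,385,.2295))
f=np.array([P(*p,.016) for p in((331,196),(423,196),(421,360),(336,360))]);print('foot',f,f.mean(0))
d=f[2]+f[3]-f[0]-f[1];print(np.degrees(np.arctan2(d[1],d[0])))
# check stand hypothesis in side view
s=ld('side0')
d=(P(371,385,.2295)-P(367.5,295,.2295));print('bar yaw',np.degrees(np.arctan2(d[1],d[0])))
```

```text
post foot [0.5213 0.2506 0.018 ] tip [0.4049 0.2412 0.244 ] bar [0.4251 0.242  0.2295] [0.4899 0.2478 0.2295]
foot [[0.3928 0.1934 0.016 ]
 [0.3865 0.2876 0.016 ]
 [0.5711 0.3014 0.016 ]
 [0.5776 0.205  0.016 ]] [0.482  0.2468 0.016 ]
3.934889804002452
bar yaw 5.1447945256471135
```

```bash
python3 -m jog '[[-2,-6,0,0,0,0,0],[-4,-11,0,0,0,0,0],[-4,-16,0,0,0,0,0],[-4,-21,0,0,0,-2,0],[-4,-26,0,0,0,-3.5,0],[-4,-31,0,0,0,-3.5,0],[-4,-36,0,0,0,-3.5,0],[-4,-40,0,0,0,-3.5,0]]'; python3 -c "
from h import *
to([.41,-.21,.40],97.5)"
```

```text
time_s: 2.15
ee_pos: [0.4654, -0.1332, 0.3991]
orientation: [[-0.991, -0.134, 0.0], [-0.134, 0.991, 0.001], [-0.0, 0.001, -1.0]]
ft_force: [0.7, 0.7, -0.0]
opening: 0.0856
finger_force: 0.0
t 2.15 shift [ 6.53 -6.86 -0.09] turn [0.05 0.02 0.23]
```

```bash
python3 -m jog '[[3,-3,0,0,0,0,0],[6,-5.5,0,0,0,0,0],[6,-5.5,0,0,0,0,0],[6,-5.5,0,0,0,0,0]]'; python3 -c "
from h import *
to([.41,-.21,.40],97.5); snap('wrist','w2',s=1.5)"
```

```text
time_s: 2.55
ee_pos: [0.4131, -0.1947, 0.3992]
orientation: [[-0.991, -0.131, 0.0], [-0.131, 0.991, 0.001], [-0.001, 0.001, -1.0]]
ft_force: [0.2, 0.9, -0.3]
opening: 0.0856
finger_force: 0.0
t 2.55 shift [ 0.51 -1.48 -0.08] turn [0.05 0.03 0.05]
```

View pics/w2.png

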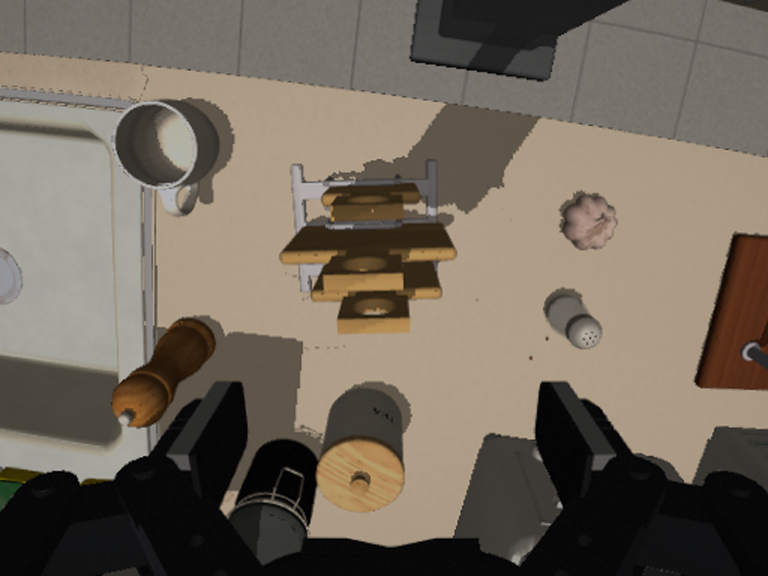

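The wide middle board is the large one (head-top face (324,277)-(403,291)). Behind it is the medium one (338,319)-(409,332), and in front the small one (334,207)-(403,220).

Run:
```python
from h import *
c=ld('w2'); P=lambda u,v,z:atz(c,((u+.5)/1.5-.5,(v+.5)/1.5-.5),z)
for n,z,q in(('L',.201,[(324,277),(404,275),(403,290),(323,292)]),('M',.179,[(338,320),(410,317),(409,331),(338,333)]),('S',.157,[(334,208),(405,206),(403,219),(334,221)])):
  f=np.array([P(*p,z) for p in q]); d=f[0]+f[3]-f[1]-f[2]
  print(n,f.mean(0),'w',np.linalg.norm(d)/2,np.degrees(np.arctan2(d[1],d[0])), 'th',np.linalg.norm(f[3]+f[2]-f[0]-f[1])/2)
to([.446,-.212,.25],97.5)
```

```text
L [ 0.4431 -0.2107  0.201 ] w 0.05598874671874897 -80.94703216463746 th 0.011019744572403001
M [ 0.4823 -0.1994  0.179 ] w 0.05474840652362582 -80.27008982732947 th 0.011129140426931493
S [ 0.4013 -0.2136  0.157 ] w 0.053066799472138056 -80.84661153007463 th 0.009951245911782838
t 2.6 shift [-2.95 -2.24 14.91] turn [0.06 0.03 0.17]
```

```bash
python3 - <<'E'
from h import *
to([.443,-.211,.25],98.7)
E
python3 -m jog '[[-1,-0.7,0,0,0,0,0],[-2.7,-1.9,3,0,0,-1,0],[-2.7,-1.9,7,0,0,-1,0],[-2.7,-1.9,11,0,0,-1,0],[-2.7,-1.9,14,0,0,-1,0],[-2.7,-1.9,15,0,0,-1,0],[-2.7,-1.9,15,0,0,-1,0]]'; python3 -c "
from h import *
to([.443,-.211,.165],98.7)"
```

```text
t 2.6 shift [-2.67 -2.1  14.91] turn [ 0.06  0.03 -1.03]
time_s: 3.3
ee_pos: [0.4424, -0.2102, 0.248]
orientation: [[-0.989, -0.15, -0.003], [-0.15, 0.989, 0.001], [0.002, 0.001, -1.0]]
ft_force: [-0.3, -0.3, 0.3]
opening: 0.0853
finger_force: 0.0
t 3.3 shift [-0.07 -0.1   8.3 ] turn [ 0.07 -0.13 -0.1 ]
```

```bash
python3 -m jog '[[0,0,3,0,0,0,0],[0,0,6,0,0,0,0],[0,0,8.3,0,0,0,0],[0,0,8.3,0,0,0,0],[0,0,8.3,0,0,0,0.3],[0,0,8.3,0,0,0,0.5],[0,0,8.3,0,0,0,0.6],[0,0,8.3,0,0,0,0.6]]' 50
```

```text
time_s: 4.1
ee_pos: [0.4434, -0.2114, 0.1682]
orientation: [[-0.989, -0.148, 0.004], [-0.148, 0.989, -0.001], [-0.004, -0.001, -1.0]]
ft_force: [-0.7, 1.6, 6.8]
opening: 0.0554
finger_force: 52.3
```

```bash
python3 -m jog '[[0,0,0,0,0,0,0.7],[0,0,0,0,0,0,0.7],[0,0,0,0,0,0,0.7]]' 50
```

```text
time_s: 4.4
ee_pos: [0.4433, -0.2114, 0.1682]
orientation: [[-0.989, -0.148, 0.004], [-0.148, 0.989, -0.001], [-0.004, -0.001, -1.0]]
ft_force: [-0.8, 1.5, 6.9]
opening: 0.0554
finger_force: 52.3
```

```bash
python3 -m jog '[[0,0,-1,0,0,0,0.7],[0,0,-3,0,0,0,0.7],[0,0,-5.5,0,0,0,0.7],[0,0,-8.5,0,0,0,0.7],[0,0,-12,0,0,0,0.7],[0,0,-15.5,0,0,0,0.7],[0,0,-17.5,0,0,0,0.7],[0,0,-17.5,0,0,0,0.7]]'; python3 -c "
from h import *
to([.42,0,.345],96); to([.345,.236,.33],94.5)"
```

```text
time_s: 5.2
ee_pos: [0.4431, -0.2121, 0.3446]
orientation: [[-0.989, -0.147, 0.007], [-0.147, 0.989, -0.002], [-0.006, -0.003, -1.0]]
ft_force: [0.3, -0.1, -3.6]
opening: 0.0551
finger_force: 54.2
t 5.2 shift [-0.84 21.32 -0.1 ] turn [-0.18  0.35  2.47]
t 5.2 shift [ 3.11 45.77  1.29] turn [-0.18  0.36  3.97]
```

```bash
python3 -m jog '[[-0.2,3,0,0,0,0,0.7],[-0.4,7,0,0,0,0,0.7],[-0.6,12,0,0,0,1,0.7],[-0.8,17,0,0,0,2,0.7],[-0.8,22,0,0,0,3,0.7],[-0.8,27,0,0,0,4,0.7],[-0.6,32,0,0,0,4,0.7],[-0.4,36,0,0,0,4,0.7]]'; python3 -c "
from h import *
to([.37,.237,.33],94.5)"
```

```text
time_s: 6.0
ee_pos: [0.3906, 0.148, 0.3402]
orientation: [[-0.997, -0.08, -0.002], [-0.08, 0.997, -0.0], [0.002, 0.0, -1.0]]
ft_force: [1.1, -0.4, -2.9]
opening: 0.0554
finger_force: 54.9
t 6.0 shift [1.34 9.04 1.03] turn [ 0.   -0.12  0.11]
```

```bash
python3 -m jog '[[1,4,0,0,0,0,0.7],[2,8,0,0,0,0,0.7],[2,9,0,0,0,0,0.7],[2,9,3,0,0,0,0.7],[2,9,7,0,0,0,0.7],[2,9,10,0,0,0,0.7],[2,9,11,0,0,0,0.7],[2,9,11,0,0,0,0.7]]'; python3 -c "
from h import *
to([.37,.2387,.228],94.5)"
```

```text
time_s: 6.8
ee_pos: [0.3647, 0.2325, 0.2299]
orientation: [[-0.997, -0.078, -0.003], [-0.078, 0.997, -0.003], [0.004, -0.002, -1.0]]
ft_force: [-0.3, 0.1, -2.2]
opening: 0.0549
finger_force: 55.2
t 6.8 shift [-0.57  0.58  0.19] turn [-0.14 -0.2  -0.05]
```

```bash
python3 -m jog '[[0,0.6,0,0,0,0,0.7],[0,0.6,0,0,0,0,0.7],[0,0.6,0,0,0,0,0.7]]'
python3 - <<'E'
from h import *
to([.37,.2387,.228],94.5)
a=snap('wrist','w3')['pixels'][:,:,::-1]; b=snap('side','s3')['pixels'][:,:,::-1]
b=cv2.resize(b[120:220,170:260],None,fx=4,fy=4,interpolation=cv2.INTER_CUBIC)
a=cv2.resize(a[130:330,150:370],None,fx=2,fy=2,interpolation=cv2.INTER_CUBIC)
cv2.imwrite('pics/c3.png',np.hstack([a,b]))
E
```

```text
time_s: 7.1
ee_pos: [0.3659, 0.2404, 0.2324]
orientation: [[-0.997, -0.079, 0.002], [-0.079, 0.997, 0.002], [-0.002, 0.002, -1.0]]
ft_force: [0.1, 0.6, -3.6]
opening: 0.0555
finger_force: 55.3
t 7.1 shift [-0.39 -0.21  0.44] turn [0.09 0.13 0.02]
```

View pics/c3.png

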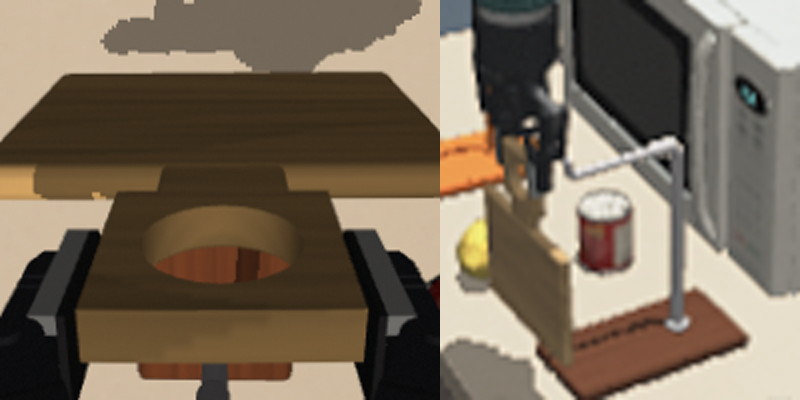

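The wrist view shows the hook tip at crop (215,380), nearly in line with the centre of the eye (222). The side view shows the board hanging upright in front of the tip. I'll thread it on.

```bash
python3 -m jog '[[0,-0.1,0.4,0,0,0,0.7],[-1.5,-0.1,0.4,0,0,0,0.7],[-3,-0.1,0.4,0,0,0,0.7],[-4.5,-0.1,0.4,0,0,0,0.7],[-6,-0.1,0.4,0,0,0,0.7],[-7,-0.1,0.4,0,0,0,0.7],[-7,-0.1,0.4,0,0,0,0.7]]'; python3 -c "
from h import *
a=np.radians(4.5);u=np.array([np.cos(a),np.sin(a)]);
to([*(np.array([.4665,.2463])+.03*u),.228],94.5)"
```

```text
time_s: 7.9
ee_pos: [0.4364, 0.2439, 0.227]
orientation: [[-0.997, -0.077, 0.001], [-0.077, 0.997, 0.0], [-0.001, -0.0, -1.0]]
ft_force: [0.4, -0.9, -3.5]
opening: 0.0553
finger_force: 55.3
t 7.9 shift [-6.02  0.01 -0.09] turn [-0.    0.05 -0.09]
```

No contact so far. I'll carry on to +30 mm, then lower until the bar takes the weight.

```bash
python3 -m jog '[[-2,0,0,0,0,0,0.7],[-4,0,0,0,0,0,0.7],[-6,0,0,0,0,0,0.7],[-6,0,0.8,0,0,0,0.7],[-6,0,1.5,0,0,0,0.7],[-6,0,1.8,0,0,0,0.7],[-6,0,1.8,0,0,0,0.7]]'
```

```text
time_s: 8.6
ee_pos: [0.4933, 0.2487, 0.2086]
orientation: [[-0.997, -0.079, -0.002], [-0.079, 0.997, -0.001], [0.002, -0.001, -1.0]]
ft_force: [0.2, -0.0, -2.3]
opening: 0.0553
finger_force: 55.5
```

```bash
python3 -m jog '[[0,0,0.2,0,0,0,0.7],[0,0,0.3,0,0,0,0.7],[0,0,0.4,0,0,0,0.7],[0,0,0.4,0,0,0,0.7]]'
```

```text
time_s: 9.0
ee_pos: [0.4943, 0.2491, 0.2076]
orientation: [[-0.997, -0.079, 0.0], [-0.079, 0.997, 0.001], [-0.0, 0.001, -1.0]]
ft_force: [-5.1, -2.4, 12.9]
opening: 0.0548
finger_force: 57.3
```

```bash
python3 -m jog '[[0,0,-0.2,0,0,0,0.7],[0,0,-0.2,0,0,0,0.5],[0,0,-0.2,0,0,0,0.3],[0,0,-0.2,0,0,0,0.15],[0,0,-0.2,0,0,0,0.0],[0,0,-0.2,0,0,0,0],[0,0,-0.2,0,0,0,0]]'; python3 -m jog '[[0,0,-1.5,0,0,0,0],[0,0,-4,0,0,0,0],[0,0,-8,0,0,0,0],[0,0,-12,0,0,0,0],[0,0,-17,0,0,0,0],[0,0,-19,0,0,0,0],[0,0,-19,0,0,0,0]]'
python3 - <<'E'
from h import *
c=snap('side','s4',(170,120,270,220),4)
to([.46,-.19,.38],98.7)
E
```

```text
time_s: 9.7
ee_pos: [0.4949, 0.2488, 0.2071]
orientation: [[-0.997, -0.078, -0.0], [-0.078, 0.997, -0.0], [0.0, 0.0, -1.0]]
ft_force: [-0.0, -0.7, 0.0]
opening: 0.0852
finger_force: 0.0
time_s: 10.4
ee_pos: [0.4965, 0.2496, 0.401]
orientation: [[-0.997, -0.078, 0.007], [-0.078, 0.997, 0.004], [-0.007, 0.003, -1.0]]
ft_force: [-0.3, 0.4, -0.0]
opening: 0.0852
finger_force: 0.0
t 10.45 shift [  6.97 -43.5    1.77] turn [ 0.07  0.16 -4.21]
```

View pics/s4.png

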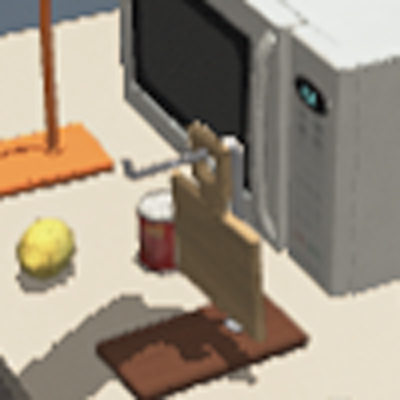

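The large board hangs on the hook by its eye (205,165). Now the medium one.

```bash
python3 -m jog '[[0.6,-4,0,0,0,0,0],[1.2,-9,0,0,0,0,0],[1.8,-14,0,0,0,-1,0],[2.4,-19,0,0,0,-2,0],[3,-24,0,0,0,-3,0],[3.5,-29,0,0,0,-4.2,0],[4,-34,0,0,0,-4.2,0],[4.5,-39,0,0,0,-4.2,0]]'; python3 -c "
from h import *
to([.4823,-.1994,.23],98.7)"
```

```text
time_s: 11.25
ee_pos: [0.4793, -0.1429, 0.3956]
orientation: [[-0.988, -0.151, -0.003], [-0.151, 0.989, 0.001], [0.003, 0.001, -1.0]]
ft_force: [0.3, -0.4, 1.5]
opening: 0.0853
finger_force: 0.0
t 11.25 shift [ 0.51 -5.65 16.56] turn [ 0.07 -0.15 -0.  ]
```

```bash
python3 -m jog '[[0.4,-3,0,0,0,0,0],[0.5,-4.8,4,0,0,0,0],[0.5,-4.8,8,0,0,0,0],[0.5,-4.8,12,0,0,0,0],[0.5,-4.8,15.5,0,0,0,0],[0.5,-4.8,16.5,0,0,0,0],[0.5,-4.8,16.5,0,0,0,0]]'; python3 -c "
from h import *
to([.4823,-.1994,.146],98.7)"
```

```text
time_s: 11.95
ee_pos: [0.4814, -0.189, 0.2303]
orientation: [[-0.989, -0.151, -0.005], [-0.151, 0.989, 0.001], [0.005, 0.002, -1.0]]
ft_force: [0.1, -1.4, 0.6]
opening: 0.0855
finger_force: 0.0
t 11.95 shift [ 0.03 -1.06  8.43] turn [ 0.12 -0.26 -0.03]
```

```bash
python3 -m jog '[[0,-1.1,0,0,0,0,0],[0,-1.1,3,0,0,0,0],[0,-1.1,6,0,0,0,0],[0,-1.1,8.4,0,0,0,0],[0,-1.1,8.4,0,0,0,0],[0,-1.1,8.4,0,0,0,0.3],[0,-1.1,8.4,0,0,0,0.6],[0,-1.1,8.4,0,0,0,0.7]]' 50;  python3 -m jog '[[0,0,0,0,0,0,0.7],[0,0,0,0,0,0,0.7]]' 50
```

```text
time_s: 12.75
ee_pos: [0.4862, -0.2009, 0.1504]
orientation: [[-0.988, -0.151, 0.004], [-0.151, 0.988, -0.001], [-0.004, -0.002, -1.0]]
ft_force: [-0.1, 1.3, 5.1]
opening: 0.055
finger_force: 51.8
time_s: 12.95
ee_pos: [0.4861, -0.2008, 0.1503]
orientation: [[-0.988, -0.151, 0.004], [-0.151, 0.988, -0.001], [-0.004, -0.002, -1.0]]
ft_force: [-0.5, 1.2, 6.4]
opening: 0.0549
finger_force: 52.1
```

```bash
python3 -m jog '[[0,0,-1,0,0,0,0.7],[0,0,-3,0,0,0,0.7],[0,0,-5.5,0,0,0,0.7],[0,0,-8.5,0,0,0,0.7],[0,0,-12,0,0,0,0.7],[0,0,-16,0,0,0,0.7],[0,0,-19,0,0,0,0.7],[0,0,-19,0,0,0,0.7]]'; python3 -c "
from h import *
to([.42,0,.345],96); to([.365,.2383,.33],94.5)"
```

```text
time_s: 13.75
ee_pos: [0.4865, -0.2018, 0.3435]
orientation: [[-0.989, -0.151, 0.009], [-0.151, 0.989, -0.003], [-0.009, -0.005, -1.0]]
ft_force: [0.1, -0.6, -2.4]
opening: 0.0548
finger_force: 53.7
t 13.75 shift [ 3.54 20.95 -0.28] turn [-0.25  0.51  2.66]
t 13.75 shift [ 5.4  45.34  1.09] turn [-0.25  0.51  4.16]
```

```bash
python3 -m jog '[[0.6,3,0,0,0,0,0.7],[1.2,7,0,0,0,0,0.7],[2,12,0,0,0,1,0.7],[2.8,17,0,0,0,2,0.7],[3.4,22,0,0,0,3,0.7],[4,27,0,0,0,4,0.7],[4.5,32,0,0,0,4,0.7],[5,36,0,0,0,4,0.7]]'; python3 -c "
from h import *
to([.365,.2383,.232],94.5)"
```

```text
time_s: 14.55
ee_pos: [0.379, 0.15, 0.3381]
orientation: [[-0.997, -0.083, -0.001], [-0.083, 0.997, 0.0], [0.001, 0.0, -1.0]]
ft_force: [-0.3, -0.2, -1.9]
opening: 0.0545
finger_force: 54.2
t 14.55 shift [ 0.65  8.91 10.61] turn [ 0.01 -0.03  0.27]
```

```bash
python3 -m jog '[[0.5,4,0,0,0,0,0.7],[0.8,8,0,0,0,0,0.7],[0.8,8.6,0,0,0,0,0.7],[0.8,8.6,3,0,0,0,0.7],[0.8,8.6,7,0,0,0,0.7],[0.8,8.6,10,0,0,0,0.7],[0.8,8.6,10.8,0,0,0,0.7],[0.8,8.6,10.8,0,0,0,0.7]]'; python3 -m jog '[[0,0,0,0,0,0,0.7],[0,0,0,0,0,0,0.7]]'
python3 - <<'E'
from h import *
to([.365,.2383,.232],94.5)
a=snap('wrist','w5')['pixels'][:,:,::-1]; b=snap('side','s5')['pixels'][:,:,::-1]
b=cv2.resize(b[120:220,170:260],None,fx=4,fy=4,interpolation=cv2.INTER_CUBIC)
a=cv2.resize(a[130:330,150:370],None,fx=2,fy=2,interpolation=cv2.INTER_CUBIC)
cv2.imwrite('pics/c5.png',np.hstack([a,b]))
E
```

```text
time_s: 15.35
ee_pos: [0.3652, 0.232, 0.2296]
orientation: [[-0.997, -0.081, -0.002], [-0.081, 0.997, -0.002], [0.002, -0.002, -1.0]]
ft_force: [-0.2, 0.1, -2.2]
opening: 0.0546
finger_force: 54.5
time_s: 15.55
ee_pos: [0.3668, 0.2335, 0.2316]
orientation: [[-0.997, -0.081, 0.003], [-0.081, 0.997, 0.002], [-0.003, 0.002, -1.0]]
ft_force: [0.1, 0.6, -2.4]
opening: 0.055
finger_force: 54.5
t 15.55 shift [ 0.14  0.49 -0.04] turn [0.09 0.15 0.17]
```

View pics/c5.png

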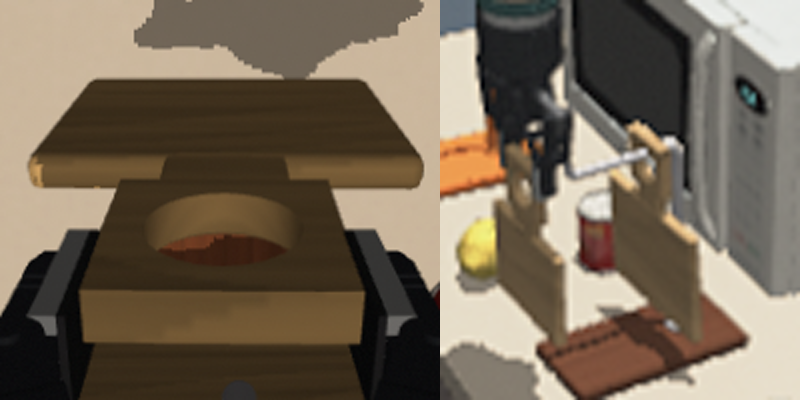

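```bash
python3 -m jog '[[0,0.5,0,0,0,0,0.7],[-0.5,0.5,0,0,0,0,0.7],[-2,0.5,0,0,0,0,0.7],[-3.5,0.5,0,0,0,0,0.7],[-5,0.5,0,0,0,0,0.7],[-6.5,0.5,0,0,0,0,0.7],[-7,0.5,0,0,0,0,0.7]]'; python3 -c "
from h import *
to([.4665,.2463,.21],94.5)"
```

```text
time_s: 16.35
ee_pos: [0.4371, 0.2439, 0.2303]
orientation: [[-0.997, -0.081, 0.002], [-0.081, 0.997, 0.0], [-0.002, 0.0, -1.0]]
ft_force: [-0.4, 0.5, -1.7]
opening: 0.0546
finger_force: 54.6
t 16.35 shift [-2.95  0.    2.03] turn [0.02 0.1  0.13]
```

```bash
python3 -m jog '[[-1.5,0,0,0,0,0,0.7],[-2.9,0,0,0,0,0,0.7],[-2.9,0,0.7,0,0,0,0.7],[-2.9,0,1.3,0,0,0,0.7],[-2.9,0,1.6,0,0,0,0.7],[-2.9,0,1.6,0,0,0,0.7]]';python3 -m jog '[[0,0,0.1,0,0,0,0.7],[0,0,0.2,0,0,0,0.7],[0,0,0.2,0,0,0,0.7]]'
```

```text
time_s: 16.95
ee_pos: [0.4626, 0.2458, 0.2134]
orientation: [[-0.997, -0.082, -0.002], [-0.082, 0.997, -0.001], [0.002, -0.001, -1.0]]
ft_force: [0.6, -0.0, -2.7]
opening: 0.0549
finger_force: 54.5
time_s: 17.25
ee_pos: [0.4639, 0.2461, 0.2123]
orientation: [[-0.997, -0.082, 0.0], [-0.082, 0.997, 0.0], [-0.0, 0.0, -1.0]]
ft_force: [-0.1, -0.6, -2.2]
opening: 0.0553
finger_force: 54.5
```

```bash
python3 -m jog '[[0,0,0.1,0,0,0,0.7],[0,0,0.2,0,0,0,0.7],[0,0,0.2,0,0,0,0.7]]';python3 -m jog '[[0,0,0.1,0,0,0,0.7],[0,0,0.1,0,0,0,0.7]]'
```

```text
time_s: 17.55
ee_pos: [0.4639, 0.246, 0.2101]
orientation: [[-0.997, -0.082, -0.0], [-0.082, 0.997, -0.0], [0.0, -0.0, -1.0]]
ft_force: [-0.8, -0.4, -2.2]
opening: 0.055
finger_force: 54.5
time_s: 17.75
ee_pos: [0.4641, 0.2461, 0.2096]
orientation: [[-0.997, -0.082, 0.0], [-0.082, 0.997, 0.0], [-0.0, 0.0, -1.0]]
ft_force: [-1.8, -0.8, 1.1]
opening: 0.055
finger_force: 55.1
```

```bash
python3 -m jog '[[0,0,0,0,0,0,0.5],[0,0,0,0,0,0,0.3],[0,0,0,0,0,0,0.15],[0,0,0,0,0,0,0.0],[0,0,0,0,0,0,0],[0,0,0,0,0,0,0]]'; python3 -m jog '[[0,0,-1.5,0,0,0,0],[0,0,-4,0,0,0,0],[0,0,-8,0,0,0,0],[0,0,-12,0,0,0,0],[0,0,-16,0,0,0,0],[0,0,-18.5,0,0,0,0],[0,0,-18.5,0,0,0,0]]'
python3 - <<'E'
from h import *
c=snap('side','s6',(170,120,270,220),4)
to([.4013,-.2136,.38],98.7)
E
```

```text
time_s: 18.35
ee_pos: [0.464, 0.2461, 0.2092]
orientation: [[-0.997, -0.082, -0.0], [-0.082, 0.997, 0.0], [0.0, 0.0, -1.0]]
ft_force: [0.2, 0.3, -0.3]
opening: 0.0855
finger_force: 0.0
time_s: 19.05
ee_pos: [0.4658, 0.247, 0.3982]
orientation: [[-0.997, -0.082, 0.007], [-0.081, 0.997, 0.004], [-0.007, 0.004, -1.0]]
ft_force: [0.3, 0.2, -0.3]
opening: 0.0855
finger_force: 0.0
t 19.1 shift [ 10.08 -45.33   1.46] turn [ 0.09  0.2  -4.02]
```

View pics/s6.png

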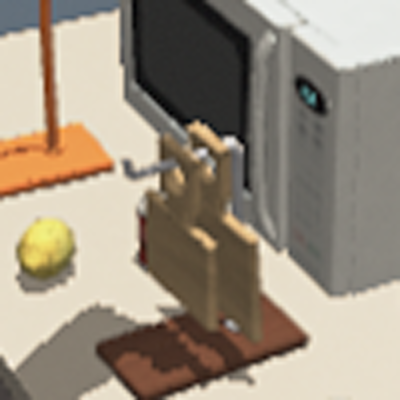

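Both boards hang on the hook, and its free tip is at (130,168). Now the small one.

```bash
python3 -m jog '[[0.5,-4,0,0,0,0,0],[1.2,-9,0,0,0,0,0],[2,-14,0,0,0,-1,0],[3.2,-19,0,0,0,-2,0],[4.5,-24,0,0,0,-3,0],[6,-29,0,0,0,-4,0],[7.5,-34,0,0,0,-4,0],[9,-39,0,0,0,-4,0]]'; python3 -c "
from h import *
to([.4013,-.2136,.21],98.7)"
```

```text
time_s: 19.9
ee_pos: [0.4068, -0.141, 0.393]
orientation: [[-0.989, -0.151, -0.002], [-0.151, 0.989, 0.001], [0.002, 0.001, -1.0]]
ft_force: [0.5, -0.7, -0.2]
opening: 0.0857
finger_force: 0.0
t 19.9 shift [ 1.61 -7.11 18.29] turn [ 0.05 -0.12 -0.  ]
```

```bash
python3 -m jog '[[0.8,-4,0,0,0,0,0],[1.4,-6.5,3,0,0,0,0],[1.4,-6.5,7,0,0,0,0],[1.4,-6.5,11,0,0,0,0],[1.4,-6.5,15,0,0,0,0],[1.4,-6.5,18,0,0,0,0],[1.4,-6.5,18,0,0,0,0],[1.4,-6.5,18,0,0,0,0]]'; python3 -c "
from h import *
to([.4013,-.2136,.125],98.7)"
```

```text
time_s: 20.7
ee_pos: [0.4038, -0.2057, 0.2139]
orientation: [[-0.989, -0.151, -0.002], [-0.151, 0.989, 0.001], [0.002, 0.001, -1.0]]
ft_force: [0.0, -0.1, 0.1]
opening: 0.0853
finger_force: 0.0
t 20.7 shift [ 0.35 -0.75  8.89] turn [ 0.05 -0.12 -0.03]
```

```bash
python3 -m jog '[[0.3,-0.7,0,0,0,0,0],[0.3,-0.7,3,0,0,0,0],[0.3,-0.7,6,0,0,0,0],[0.3,-0.7,8.9,0,0,0,0],[0.3,-0.7,8.9,0,0,0,0],[0.3,-0.7,8.9,0,0,0,0.3],[0.3,-0.7,8.9,0,0,0,0.6],[0.3,-0.7,8.9,0,0,0,0.7]]' 50;  python3 -m jog '[[0,0,0,0,0,0,0.7],[0,0,0,0,0,0,0.7]]' 50
```

```text
time_s: 21.5
ee_pos: [0.4039, -0.2141, 0.1273]
orientation: [[-0.989, -0.151, 0.004], [-0.151, 0.989, -0.002], [-0.004, -0.002, -1.0]]
ft_force: [-1.7, -1.3, 5.5]
opening: 0.0549
finger_force: 52.3
time_s: 21.7
ee_pos: [0.4039, -0.2141, 0.1273]
orientation: [[-0.989, -0.151, 0.004], [-0.151, 0.989, -0.002], [-0.004, -0.002, -1.0]]
ft_force: [0.6, -0.5, 4.9]
opening: 0.0547
finger_force: 52.3
```

```bash
python3 -m jog '[[0,0,-1,0,0,0,0.7],[0,0,-3,0,0,0,0.7],[0,0,-5.5,0,0,0,0.7],[0,0,-8.5,0,0,0,0.7],[0,0,-12,0,0,0,0.7],[0,0,-16,0,0,0,0.7],[0,0,-20,0,0,0,0.7],[0,0,-20,0,0,0,0.7]]'; python3 -c "
from h import *
to([.42,0,.33],96); to([.365,.2383,.33],94.5)"
```

```text
time_s: 22.5
ee_pos: [0.405, -0.2149, 0.3315]
orientation: [[-0.988, -0.151, 0.012], [-0.151, 0.989, -0.004], [-0.011, -0.006, -1.0]]
ft_force: [-0.1, 0.0, -0.6]
opening: 0.055
finger_force: 53.4
t 22.5 shift [-4.72 21.02  0.07] turn [-0.33  0.62  2.68]
t 22.5 shift [-2.88 45.4  -0.1 ] turn [-0.33  0.63  4.18]
```

```bash
python3 -m jog '[[-0.8,3,0,0,0,0,0.7],[-1.8,7,0,0,0,0,0.7],[-3,12,0,0,0,1,0.7],[-4,17,0,0,0,2,0.7],[-4.4,22,0,0,0,3,0.7],[-4.2,27,0,0,0,4,0.7],[-3.7,32,0,0,0,4,0.7],[-3.2,36,0,0,0,4,0.7]]'; python3 -c "
from h import *
to([.365,.2383,.232],94.5)"
```

```text
time_s: 23.3
ee_pos: [0.3784, 0.1497, 0.3257]
orientation: [[-0.997, -0.083, 0.001], [-0.083, 0.997, 0.001], [-0.001, 0.001, -1.0]]
ft_force: [0.7, 0.6, -0.8]
opening: 0.055
finger_force: 53.4
t 23.3 shift [0.6  8.93 9.38] turn [0.03 0.03 0.26]
```

```bash
python3 -m jog '[[0.5,4,0,0,0,0,0.7],[0.8,8,0,0,0,0,0.7],[0.8,9,0,0,0,0,0.7],[0.8,9,3,0,0,0,0.7],[0.8,9,6,0,0,0,0.7],[0.8,9,9,0,0,0,0.7],[0.8,9,9.5,0,0,0,0.7],[0.8,9,9.5,0,0,0,0.7]]'; python3 -m jog '[[0,0,0,0,0,0,0.7],[0,0,0,0,0,0,0.7]]'
python3 - <<'E'
from h import *
to([.365,.2383,.232],94.5)
E
```

```text
time_s: 24.1
ee_pos: [0.3642, 0.2358, 0.2302]
orientation: [[-0.997, -0.081, -0.001], [-0.081, 0.997, -0.001], [0.001, -0.001, -1.0]]
ft_force: [-0.1, 0.5, -0.5]
opening: 0.0548
finger_force: 53.4
time_s: 24.3
ee_pos: [0.3653, 0.237, 0.2316]
orientation: [[-0.997, -0.081, 0.002], [-0.081, 0.997, 0.002], [-0.002, 0.001, -1.0]]
ft_force: [0.7, 0.7, 0.8]
opening: 0.055
finger_force: 53.5
t 24.3 shift [ 0.02  0.13 -0.04] turn [0.09 0.14 0.17]
```

```bash
python3 -m jog '[[0,0.1,0,0,0,0,0.7],[-1.5,0.1,0,0,0,0,0.7],[-3,0.1,0,0,0,0,0.7],[-4.5,0.1,0,0,0,0,0.7],[-6,0.1,0,0,0,0,0.7],[-7.1,0.1,0,0,0,0,0.7],[-7.1,0.1,0,0,0,0,0.7]]'; python3 -m jog '[[0,0,0.7,0,0,0,0.7],[0,0,1.3,0,0,0,0.7],[0,0,1.7,0,0,0,0.7],[0,0,1.8,0,0,0,0.7],[0,0,1.8,0,0,0,0.7]]'
```

```text
time_s: 25.0
ee_pos: [0.4367, 0.2435, 0.2306]
orientation: [[-0.997, -0.081, 0.002], [-0.081, 0.997, 0.001], [-0.002, 0.0, -1.0]]
ft_force: [0.3, 0.4, -1.7]
opening: 0.0552
finger_force: 53.5
time_s: 25.5
ee_pos: [0.4347, 0.2433, 0.212]
orientation: [[-0.997, -0.082, -0.001], [-0.082, 0.997, -0.0], [0.001, -0.0, -1.0]]
ft_force: [-0.7, -0.5, -0.5]
opening: 0.0552
finger_force: 53.5
```

```bash
python3 -m jog '[[0,0,0.1,0,0,0,0.7],[0,0,0.2,0,0,0,0.7],[0,0,0.2,0,0,0,0.7]]';python3 -m jog '[[0,0,0.1,0,0,0,0.7],[0,0,0.2,0,0,0,0.7],[0,0,0.2,0,0,0,0.7]]'
```

```text
time_s: 25.8
ee_pos: [0.4351, 0.2433, 0.2102]
orientation: [[-0.997, -0.082, -0.0], [-0.082, 0.997, 0.0], [0.0, 0.0, -1.0]]
ft_force: [0.5, 0.4, -1.2]
opening: 0.055
finger_force: 53.5
time_s: 26.1
ee_pos: [0.4353, 0.2435, 0.209]
orientation: [[-0.997, -0.082, 0.001], [-0.082, 0.997, 0.0], [-0.001, 0.0, -1.0]]
ft_force: [-0.6, -0.5, 6.2]
opening: 0.0552
finger_force: 54.5
```

Contact. I'll release and back off.

```bash
python3 -m jog '[[0,0,-0.1,0,0,0,0.5],[0,0,-0.1,0,0,0,0.3],[0,0,-0.1,0,0,0,0.15],[0,0,-0.1,0,0,0,0.0],[0,0,-0.1,0,0,0,0],[0,0,-0.1,0,0,0,0]]'; python3 -m jog '[[0,0,-1.5,0,0,0,0],[0,0,-4,0,0,0,0],[0,0,-8,0,0,0,0],[0,0,-12,0,0,0,0],[0,0,-16,0,0,0,0],[0,0,-18.5,0,0,0,0],[0,0,-18.5,0,0,0,0]]'; python3 -m jog '[[0,0,0,0,0,0,0],[0,0,0,0,0,0,0],[0,0,0,0,0,0,0],[0,0,0,0,0,0,0],[0,0,0,0,0,0,0],[0,0,0,0,0,0,0],[0,0,0,0,0,0,0],[0,0,0,0,0,0,0]]'
python3 - <<'E'
from h import *
c=snap('side','s7',(140,110,340,310),3)
E
```

```text
time_s: 26.7
ee_pos: [0.4351, 0.2434, 0.2092]
orientation: [[-0.997, -0.082, -0.0], [-0.082, 0.997, -0.0], [0.0, -0.0, -1.0]]
ft_force: [-0.2, 0.4, -0.3]
opening: 0.0854
finger_force: 0.0
time_s: 27.4
ee_pos: [0.4368, 0.2443, 0.398]
orientation: [[-0.997, -0.082, 0.007], [-0.082, 0.997, 0.004], [-0.007, 0.004, -1.0]]
ft_force: [0.4, -0.6, -0.0]
opening: 0.0856
finger_force: 0.0
time_s: 28.2
ee_pos: [0.4351, 0.2434, 0.3942]
orientation: [[-0.997, -0.082, -0.0], [-0.082, 0.997, 0.0], [0.0, 0.0, -1.0]]
ft_force: [0.1, -0.1, 0.7]
opening: 0.0854
finger_force: 0.0
```

View pics/s7.png

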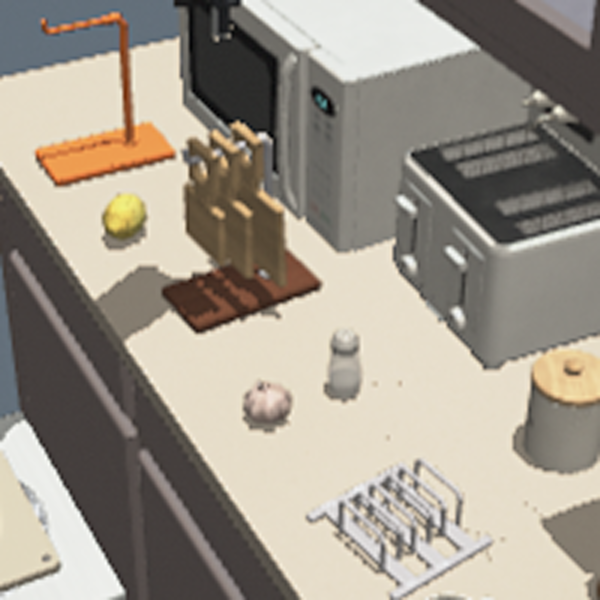

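All three boards hang in order on the brown stand around (235,200), the rack is empty, and the bystanders in view are standing.

```bash
python3 -m jog '[[0,0,0,0,0,0,0],[0,0,0,0,0,0,0],[0,0,0,0,0,0,0],[0,0,0,0,0,0,0],[0,0,0,0,0,0,0],[0,0,0,0,0,0,0],[0,0,0,0,0,0,0],[0,0,0,0,0,0,0]]' >/dev/null; python3 -c "
from station import robot
print(robot.hand_in())"
```

```text
the job is handed in; nothing more can be done
None
```

I hung all three boards on the brown stand's hook, largest nearest the post, then medium, then smallest; the last picture shows the rack empty and nothing disturbed in view, and I handed in after about 29 s of robot time (no verdict shown).

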